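# Eject the inlaid panel from its press and lean it on the easel

## Task

The inlaid wooden panel is finished in the green panel press. Push the press's red spring plate all the way in so that the panel comes right out into the open channel, and let the plate spring fully back. Then take the panel out, set it down gently on the ledge of the small plywood easel and let go of it only once it stands there, so that its whole lower edge is on the ledge behind the lip and it leans back against the sloping board; do not disturb the other things on the bench.

Things in the scene. Friction and masses are not known exactly. Their poses are not given: they have to be found in the camera images.
- press: Green panel press fixed to the bench. Origin at bench level under the middle of the starting panel. z up; y along the press: red push plate at the +y end, open outfeed channel at the -y end; x across. Green housing with clear roof: y = -40 to 55, top at z = 148, 59 wide, its clamp knobs out to x = +-64; it covers the panel at the start. Bed 140 wide, 12 high, y = -155 to 125.
- outfeed (a point): Floor of the open-topped outfeed channel where the middle of the panel's underside arrives after a full stroke (or up to 15 farther): press x = 0, y = -88, z = 12. Channel 19 wide between 20 thick side walls that reach z = 52; it runs from the housing (y = -40) to a rubber end stop (y = -143).
- ejector (a joint): Travel of the sprung ejector in m: 0 = sprung back (start), 0.09 = fully pushed in, at its stop. It moves along the press's -y direction; the spring takes about 3 N at first and 10 N at full stroke.
- push_plate (a point): Point on the outer (+y) face of the red push plate, centred across it, 100 above the bench; moves with the plate. Plate 60 wide (press x), 12 thick, from 40 to 130 above the bench. Push it along the press's -y. At full stroke its inner face is still 20 from the housing.
- panel: Loose dark wooden panel with a pale eight-pointed star on both faces, 16 thick (own x), 80 wide (own y), 120 tall (own z), about 0.12 kg. Origin at the middle of its underside (lower edge). It starts upright inside the press, own axes parallel to the press's axes, underside 12 above the bench.
- easel: Small plywood easel fixed to the bench. Origin at bench level; x from its open front to its back, y along its ledge, z up. Base x = -45 to 105, 160 wide, 20 high. The ledge is the base's top (z = 20) between a lip (inner face x = -18, 8 high above the ledge) and the foot of the back board (x = 20). Rear struts reach z = 65.
- board_top (a point): Middle of the top front edge of the easel's back board: easel x = 42, y = 0, z = 93. The board's front face rises to here from x = 20, z = 20, raked back 0.30 rad from vertical; 160 wide, 10 thick. The panel stands about 45 higher than it.
- ledge (a point): Centre of the easel's ledge: easel x = 0, y = 0, at the height of the ledge's surface, 20 above the bench.
- glue_bottle: White glue bottle with a red cap, 44 diameter, 115 tall, loose on the robot's side of the press; origin at the middle of its underside. Leave alone.
- mallet: Wooden joiner's mallet lying loose beyond the press: handle 24 diameter along its own x from x = -120, head 55 x 100 x 55 centred at x = +130; origin at bench level. Leave alone.
- tape_roll: Yellow tape roll lying flat beyond the easel, 90 diameter, 25 high; origin at the middle of its underside. Leave alone.
- offcut: Loose dark wooden offcut 70 x 35 x 18 high on the robot's side of the easel; origin at the middle of its underside. Leave alone.
There are look-alikes about, which are no part of the job. What is shaped like the easel but pink is not meant.

How it is judged:
By the outcome, as a careful person would: the job done as asked, in the order asked, and still so for the second after the job is handed in, with the robot touching nothing.
It also fails if it takes over 56 s, if anything falls off the work surface, if the arm or the gripper's body presses on something with over 40 N, if the wrist force passes 120 N, or if a joint passes its speed limit or range.

## Robot

A 6-joint arm with a two-finger parallel gripper is mounted at the origin on the work surface. World frame = base frame: x ahead of the robot, y to its left, z up, the work surface at z = 0. Lengths are in m, angles in rad, forces in N, time in s.
With the tool pointing down it reaches from about 0.325 to 0.775 m from the base axis. Payload 9.3 kg.
Tool frame: the origin (TCP) lies at the very end of the fingers, on their centre line; the grasp point (between the pads) lies 19 mm behind it; z points along the fingers, y is the line along which they close (so a half turn about z gives the same grasp; the last joint's range is limited). The gripper opens to 85 mm and grips with 20 to 120 N. Pads are 22 mm wide; open, the fingers measure 114 mm over their backs; the gripper's body (76 mm by 85 mm) begins 54 mm behind the grasp point. The pads swing forward as they close: fully open they stand 13 mm farther back than shut.
Start: joints at [1.04, 0.259, 0.021, 1.334, 0, 1.418], TCP at [0.203, 0.511, 0.231] pointing down, gripper open.
Joint ranges: [-3.04, 3.04], [-0.91, 1.82], [-1.04, 1.36], [-1.92, 1.95], [-1.52, 1.45], [-3.14, 3.14]. Speed limits (rad/s): [2.22, 2.22, 2.79, 3.14, 3.14, 3.14].

## Interface

Orientations are given as a unit quaternion [x, y, z, w].
In Python, from plant import state, get_image, calibration, hand_in gives the robot as it stands.
- The arm moves only by the shell command python3 -m pendant 'ROWS' [OPENING] [FORCE]. ROWS is a JSON object of lists of equal length, an entry for each row: "linear": the shift along the world's x, y, z scaled (see below), a list of three; "rot": the turn, a rotation vector about the world's x, y, z scaled (see below), a list of three. In form: {"linear": [[x, y, z], ...], "rot": [[rx, ry, rz], ...]}. A call has 1 to 12 rows; each row shifts and turns the commanded pose from where the row before left it; what a row does not reach is not made up. The controller multiplies each number of a shift by 30 cm and each number of a turn by pi/2 rad. A row lasts 1/12 s, in which the tool goes at most 41.7 mm and 7.16 degrees, less where a joint would pass 70% of its speed; a pose out of reach is approached as far as the arm can. A call with a number of a shift or a turn outside -1 to 1 is refused whole. A call with a gripper value outside its range is refused whole. OPENING is the opening, from 0 (shut) to 1 (fully open), set as the call begins (- or left out, the last holds). The fingers move at their own pace and stop on an object; FORCE is the grip in N (left out, the last holds). Time passes only in rows, so rows that do not move let the fingers close. It gives the time, the measured TCP pose, the force, the opening and the grip force at its end, in the units of the state.
- state(): the state, without advancing time (a new reading comes with each control period).
- get_image(name): name is "scene" or "top" or "wrist"; returns the picture (384x512x3 uint8, blue, green, red); there is no depth.
- calibration(name): a dict with "K" (3x3 intrinsics, pixels), "k1" (the pictures are not rectified: a ray, as slopes to the right and down, at radius r is drawn at 1 + k1 r^2 times it, then the intrinsics apply), "extrinsics" (4x4, takes a point from camera to world coordinates); the wrist camera has in their place "T_tool_cam" (4x4, takes a point from camera to tool coordinates, whose origin is the TCP and whose axes are the flange's). Camera axes: x right, y down, z forward; pixel columns grow to the right and rows downward; lengths in m; the calibration is good to about 2 mm. A picture is of the moment at which its call begins: read the wrist's pose just before it. calibration takes no time and is no camera call.
- hand_in(): hands the job in; it is judged then, once.
The state is a dict: "time": time; "q": joint angles; "joint_velocities": joint speeds; "tau": joint torques, N m; "tcp_pos": TCP position; "orientation": TCP orientation; "ft_force": force on the tool from outside, world axes, zero at the start; "torque": the same for the moment, N m; "grip_width": finger opening in m; "grasp_force": force on a finger pad.
Only numpy, scipy, OpenCV 4.12 (cv2) and the standard library are available. Lean on these libraries where they do the work, as an engineer would, in place of code of your own. Each camera call takes 0.05 s, during which the arm holds its last target. There are 200 camera calls.

## Working session

There is one attempt and no reset: what is moved stays moved. The work goes in short steps, Python scripts to look and compute and a shell command to move; the robot and the scene stay as the last step left them, time stands still between calls to the robot, and variables do not carry over. Pictures are saved under pics/ and viewed, at most 10 in all, crops included, and the job is handed in when it is done.

```bash
mkdir -p pics; ls; cat > h.py <<'E'
import numpy as np,cv2
from plant import state,get_image,calibration
from scipy.spatial.transform import Rotation as R
def ext(name,s=None):
    c=calibration(name)
    if name!='wrist': return c,np.array(c['extrinsics'])
    T=np.eye(4);T[:3,:3]=R.from_quat(s['orientation']).as_matrix();T[:3,3]=s['tcp_pos']
    return c,T@np.array(c['T_tool_cam'])
def ray(name,px,s=None):
    c,E=ext(name,s);K=np.array(c['K'])
    d=np.array([(px[0]-K[0,2])/K[0,0],(px[1]-K[1,2])/K[1,1]]);u=d.copy()
    for _ in range(20):u=d/(1+c['k1']*(u@u))
    return E[:3,3],E[:3,:3]@np.array([u[0],u[1],1])
def onz(name,px,z,s=None):
    o,v=ray(name,px,s);return o+v*(z-o[2])/v[2]
def proj(name,P,s=None):
    c,E=ext(name,s);K=np.array(c['K']);p=(np.atleast_2d(P)-E[:3,3])@E[:3,:3]
    u=p[:,:2]/p[:,2:];u=u*(1+c['k1']*(u**2).sum(1,keepdims=True))
    return u*[K[0,0],K[1,1]]+[K[0,2],K[1,2]]
E
python3 - <<'E'
from h import *
a=get_image('top');b=get_image('scene')
cv2.imwrite('pics/top0.png',a);cv2.imwrite('pics/scene0.png',b)
cv2.imwrite('pics/v1.png',cv2.resize(a,(800,600),interpolation=cv2.INTER_CUBIC));cv2.imwrite('pics/v2.png',cv2.resize(b,(800,600),interpolation=cv2.INTER_CUBIC))
for n in('top','scene'):
    c=calibration(n);print(c)
print(state())
E
```

```text
pics
{'K': array([[371.05666799,   0.        , 257.19888027],
       [  0.        , 371.05666799, 192.1218994 ],
       [  0.        ,   0.        ,   1.        ]]), 'k1': 0.0027209848153798627, 'extrinsics': array([[ 0.01424317, -0.98455278,  0.17450777,  0.27253889],
       [-0.9998859 , -0.01490252, -0.00246849, -0.08823633],
       [ 0.00503096, -0.1744527 , -0.9846527 ,  1.44598776],
       [ 0.        ,  0.        ,  0.        ,  1.        ]])}
{'K': array([[419.35164871,   0.        , 251.64761985],
       [  0.        , 419.35164871, 189.32212531],
       [  0.        ,   0.        ,   1.        ]]), 'k1': -0.13511844452843205, 'extrinsics': array([[ 0.89181041,  0.23131121, -0.38880498,  1.0024987 ],
       [ 0.45238919, -0.46405691,  0.76157416, -1.02383414],
       [-0.004267  , -0.85507094, -0.51849347,  0.71876939],
       [ 0.        ,  0.        ,  0.        ,  1.        ]])}
{'time': 0.1, 'q': array([1.04041366e+00, 2.59161814e-01, 2.08542031e-02, 1.33371593e+00,
       2.72279301e-05, 1.41819356e+00]), 'joint_velocities': array([ 6.29472830e-04,  3.22441955e-05,  1.51414711e-03, -1.69576618e-05,
        4.28600912e-04,  1.42518300e-03]), 'tau': array([ 5.18268920e-03, -5.56691444e+01,  3.45071089e+01,  1.16076856e-02,
       -1.55807520e-04,  3.89815148e-05]), 'tcp_pos': array([0.20274402, 0.51100302, 0.23071906]), 'orientation': array([ 1.87768675e-01,  9.82213087e-01, -5.73614552e-04, -2.18320782e-04]), 'ft_force': array([-1.00910224, -0.68314291, -0.33566355]), 'torque': array([0.02754074, 0.02646265, 0.00150398]), 'grasp_force': 0.0, 'grip_width': 0.08578201518187195}
```

View pics/v1.png

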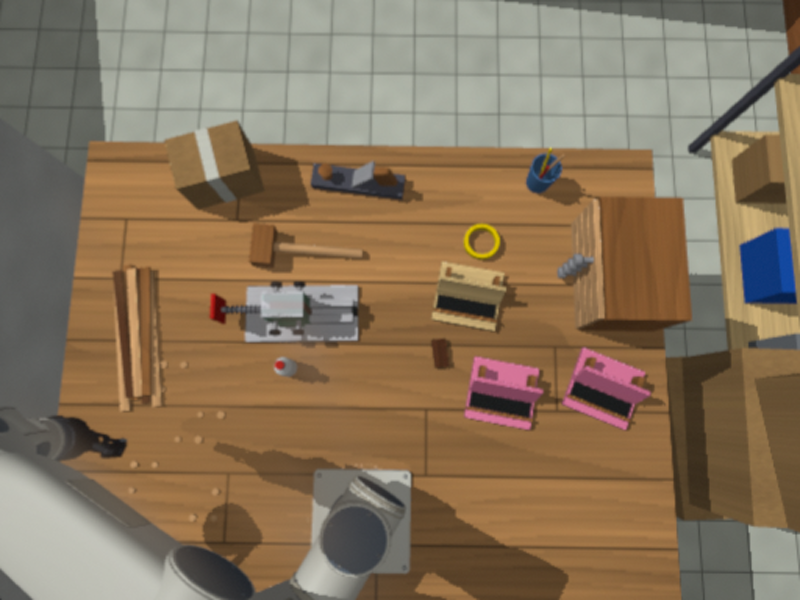

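View pics/v2.png

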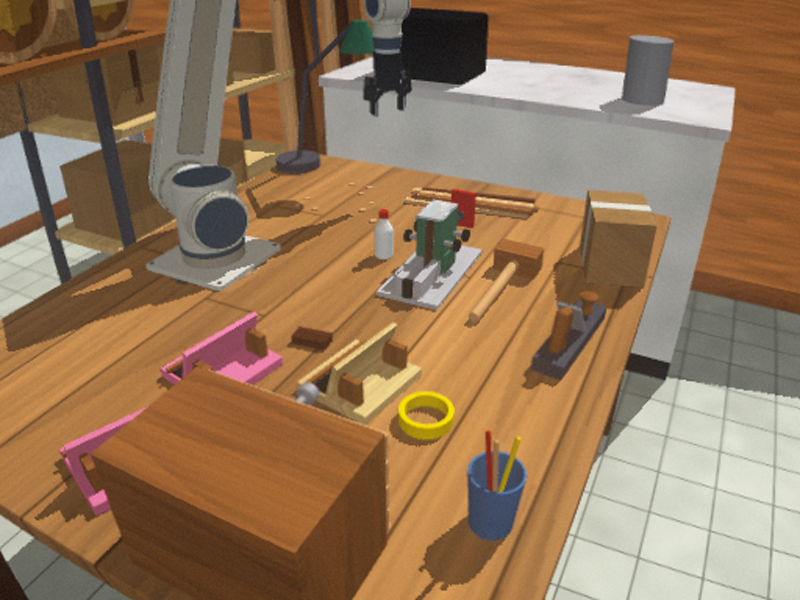

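Top view (800x600 scale): the green press is at (300,310) with its red plate at (218,308), on the +y side. Three easel shapes are visible: plywood (470,297), pink (503,392) and pink (606,388). The plywood one fits the description; the pink ones are the look-alikes. I'll confirm in an enlarged crop.

```bash
python3 - <<'E'
import cv2
a=cv2.imread('pics/top0.png')[158:222,130:330]
cv2.imwrite('pics/v3.png',cv2.resize(a,(800,256),interpolation=cv2.INTER_CUBIC))
b=cv2.imread('pics/scene0.png')[110:290,180:330]
cv2.imwrite('pics/v4.png',cv2.resize(b,(500,600),interpolation=cv2.INTER_CUBIC))
E
```

```text
(no output)
```

View pics/v3.png

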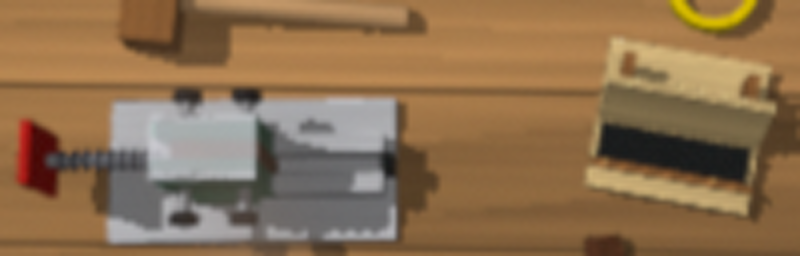

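The crop confirms the plywood easel at crop (680,125): light wood, dark ledge, struts at the back. The press bed corners are at (110,100), (397,97), (397,241) and (107,242). Next I'll fit the poses.

```bash
cat >> h.py <<'E'
from scipy.optimize import least_squares
def w(p,L): # planar pose -> world
    L=np.array(L,float);c,s=np.cos(p[2]),np.sin(p[2])
    return np.c_[p[0]+c*L[:,0]-s*L[:,1],p[1]+s*L[:,0]+c*L[:,1],L[:,2]]
def fit(name,L,px,p0,s=None):
    r=least_squares(lambda p:(proj(name,w(p,L),s)-px).ravel(),p0,loss='soft_l1')
    return r.x,np.round((proj(name,w(r.x,L),s)-px),1)
E
python3 - <<'E'
from h import *
f=lambda a:(np.array(a)+.5)/4-.5+[130,158]
print(fit('top',np.array([[70,125,12],[70,-155,12],[-70,-155,12],[-70,125,12]])/1e3,f([[110,100],[397,97],[397,241],[107,242]]),[.5,.1,0]))
print(fit('top',np.array([[105,80,20],[105,-80,20],[-45,80,20],[-45,-80,20]])/1e3,f([[612,38],[772,68],[587,167],[754,195]]),[.5,-.3,0]))
E
```

```text
(array([0.49135688, 0.17404826, 0.02449774]), array([[ 0.5,  0.1],
       [-0.1,  0.2],
       [-0.2, -0.4],
       [-0.1,  0.1]]))
(array([ 0.52095449, -0.25409093, -0.15498288]), array([[ 0.1, -2.4],
       [ 0.2, -3.3],
       [ 0.3,  2.3],
       [-0.7,  2.2]]))
```

View pics/v4.png

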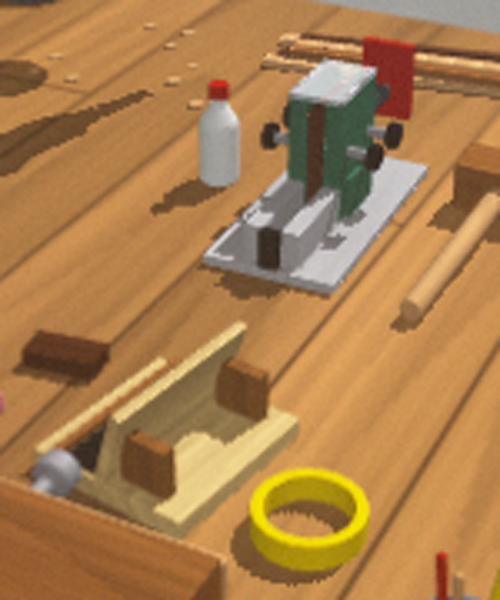

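```bash
python3 - <<'E'
from h import *
f=lambda a:(np.array(a)+.5)/4-.5+[130,158]
print(fit('top',np.array([[105,80,20],[105,-80,20],[-45,80,20],[-45,-80,20]])/1e3,f([[612,38],[772,68],[586,187],[751,217]]),[.5,-.3,0]))
p=[0.513,-.254,-.155]
pr=[0.4914,.1740,.0245]
g=lambda P:np.round(((proj('top',P)-[130,158]+.5)*4-.5)).tolist()
print(g(w(pr,np.array([[30,177,130],[-30,177,130],[29,55,148],[-29,55,148]])/1e3)))
E
```

```text
(array([ 0.50925884, -0.25281016, -0.16543339]), array([[ 0.1,  0.3],
       [ 0.1, -0.1],
       [ 0.1,  0. ],
       [-0.4, -0.1]]))
[[18.0, 118.0], [15.0, 184.0], [149.0, 114.0], [147.0, 179.0]]
```

```bash
python3 -m pendant '{"linear":[[0.0943,-0.0407,-0.005],[0.0943,-0.0407,-0.005],[0.0943,-0.0407,-0.005],[0.0943,-0.0407,-0.005],[0.0943,-0.0407,-0.005],[0.0943,-0.0407,-0.005],[0.0943,-0.0407,-0.005],[0.0943,-0.0407,-0.005],[0.0943,-0.0407,-0.005],[0.0943,-0.0407,-0.005],[0,0,0],[0,0,0]],"rot":[[0,0,-0.0745],[0,0,-0.0745],[0,0,-0.0745],[0,0,-0.0745],[0,0,-0.0745],[0,0,-0.0745],[0,0,-0.0745],[0,0,-0.0745],[0,0,-0.0745],[0,0,-0.0745],[0,0,0],[0,0,0]]}' 0 60
python3 - <<'E'
from h import *
s=state();print(s['q'],R.from_quat(s['orientation']).as_matrix().round(3))
E
```

```text
time: 1.1
tcp_pos: [0.4869, 0.3881, 0.2151]
orientation: [0.7, 0.714, -0.001, -0.0]
ft_force: [-1.0, 0.4, 0.5]
grip_width: 0.0003
grasp_force: 0.0
[5.38259410e-01 3.90106509e-01 1.74165927e-01 1.35665647e+00
 3.15065024e-05 2.08826248e+00] [[-0.021  1.    -0.002]
 [ 1.     0.021 -0.001]
 [-0.001 -0.002 -1.   ]]
```

```bash
python3 -m pendant '{"linear":[[0,0,-0.108],[0,0,-0.108],[0,0,-0.108],[0,0,-0.108],[0,0,0],[0.0008,-0.035,0],[0.0008,-0.035,0],[0.0008,-0.035,0],[0.0008,-0.035,0],[0,0,0]],"rot":[[0,0,0],[0,0,0],[0,0,0],[0,0,0],[0,0,0],[0,0,0],[0,0,0],[0,0,0],[0,0,0],[0,0,0]]}'
python3 -m pendant '{"linear":[[0.0006,-0.025,0],[0.0006,-0.025,0],[0.0006,-0.025,0],[0.0006,-0.025,0],[0.0006,-0.025,0],[0.0006,-0.025,0],[0.0006,-0.025,0],[0.0006,-0.025,0],[0,0,0]],"rot":[[0,0,0],[0,0,0],[0,0,0],[0,0,0],[0,0,0],[0,0,0],[0,0,0],[0,0,0],[0,0,0]]}'
```

```text
time: 1.93
tcp_pos: [0.4875, 0.3458, 0.0889]
orientation: [0.699, 0.715, 0.002, 0.0]
ft_force: [-0.2, 4.4, 2.0]
grip_width: 0.0001
grasp_force: 0.0
time: 2.68
tcp_pos: [0.4891, 0.2874, 0.0885]
orientation: [0.699, 0.715, 0.002, -0.0]
ft_force: [0.0, 8.4, 2.5]
grip_width: -0.0003
grasp_force: 0.0
```

```bash
python3 -m pendant '{"linear":[[0.0003,-0.017,0],[0.0003,-0.017,0],[0.0003,-0.012,0],[0,0,0],[0,0,0]],"rot":[[0,0,0],[0,0,0],[0,0,0],[0,0,0],[0,0,0]]}'

```

```text
time: 3.1
tcp_pos: [0.4894, 0.2756, 0.0886]
orientation: [0.699, 0.715, 0.003, -0.001]
ft_force: [-0.5, 15.7, 2.0]
grip_width: 0.0
grasp_force: 0.0
```

```bash
python3 -m pendant '{"linear":[[0,-0.01,0],[0,0,0],[0,0,0]],"rot":[[0,0,0],[0,0,0],[0,0,0]]}'

```

```text
time: 3.35
tcp_pos: [0.4894, 0.2755, 0.0887]
orientation: [0.698, 0.716, 0.005, -0.003]
ft_force: [-1.8, 31.7, -0.8]
grip_width: -0.0002
grasp_force: 0.0
```

At the stop. Next I'll back off and let the plate follow.

```bash
python3 -m pendant '{"linear":[[-0.0008,0.04,0],[-0.0015,0.06,0],[-0.0015,0.06,0],[-0.0015,0.06,0],[-0.0015,0.06,0],[-0.0015,0.06,0],[-0.0015,0.06,0],[-0.001,0.05,0],[0,0,0],[0,0,0.12],[0,0,0.12],[0,0,0.12]],"rot":[[0,0,0],[0,0,0],[0,0,0],[0,0,0],[0,0,0],[0,0,0],[0,0,0],[0,0,0],[0,0,0],[0,0,0],[0,0,0],[0,0,0]]}' 
python3 - <<'E'
from h import *
a=get_image('top');b=get_image('scene');cv2.imwrite('pics/top1.png',a)
A=cv2.resize(a[158:222,130:240],(800,465),interpolation=cv2.INTER_CUBIC)
cv2.imwrite('pics/v5.png',A)
cv2.imwrite('pics/scene1.png',b)
pr=[0.4914,.1740,.0245]
g=lambda P:np.round(((proj('top',P)-[130,158]+.5)*800/110-.5)).tolist()
for y in(-88,-103):print(g(w(pr,np.array([[8,y+40,132],[-8,y+40,132],[8,y-40,132],[-8,y-40,132]])/1e3)))
print(g(w(pr,np.array([[30,177,130],[-30,177,130]])/1e3)))
E
```

```text
time: 4.35
tcp_pos: [0.4849, 0.4044, 0.1961]
orientation: [0.699, 0.715, -0.001, 0.0]
ft_force: [1.9, 0.8, 0.3]
grip_width: 0.0
grasp_force: 0.0
[[487.0, 254.0], [487.0, 286.0], [649.0, 253.0], [649.0, 285.0]]
[[518.0, 254.0], [517.0, 286.0], [680.0, 253.0], [680.0, 285.0]]
[[34.0, 216.0], [28.0, 335.0]]
```

View pics/v5.png

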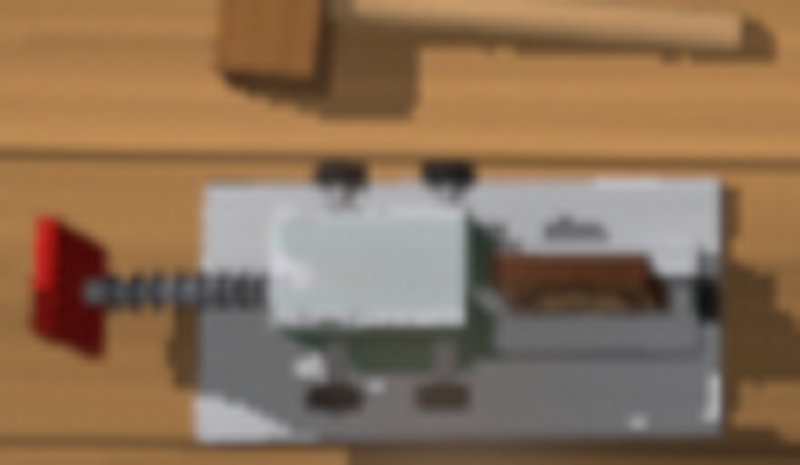

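The panel is out: its top spans (495..652, 255..285), so press y ≈ -90. The plate is back at its start position (35,216).

```bash
python3 -m pendant '{"linear":[[0.003,-0.1068,0.03],[0.003,-0.1068,0.03],[0.003,-0.1068,0],[0.003,-0.1068,0],[0.003,-0.1068,0],[0.003,-0.1068,0],[0.003,-0.1068,0],[0.003,-0.1068,0],[0.003,-0.1068,0],[0.003,-0.1068,0],[0,0,0],[0,0,0]],"rot":[[0,0,0],[0,0,0],[0,0,0],[0,0,0],[0,0,0],[0,0,0],[0,0,0],[0,0,0],[0,0,0],[0,0,0],[0,0,0],[0,0,0]]}' 0.55 60
python3 - <<'E'
from h import *
s=state();print(s['tcp_pos'])
a=get_image('wrist')
pr=[0.4914,.1740,.0245]
P=proj('wrist',w(pr,np.array([[8,-50,132],[-8,-50,132],[-8,-130,132],[8,-130,132]])/1e3),s)
print(P.round(1)); cv2.imwrite('pics/wr1.png',a)
cv2.polylines(a,[P.round().astype(int)],True,(0,255,0),1)
cv2.imwrite('pics/v6.png',cv2.resize(a,(800,600),interpolation=cv2.INTER_CUBIC))
E
```

```text
time: 5.45
tcp_pos: [0.494, 0.083, 0.2129]
orientation: [0.7, 0.714, 0.0, 0.0]
ft_force: [-0.5, -0.7, 0.2]
grip_width: 0.0469
grasp_force: 0.0
[0.49404675 0.08295599 0.21286007]
[[265.7 140.3]
 [242.5 140.5]
 [244.4 245.2]
 [265.3 245.1]]
```

View pics/v6.png

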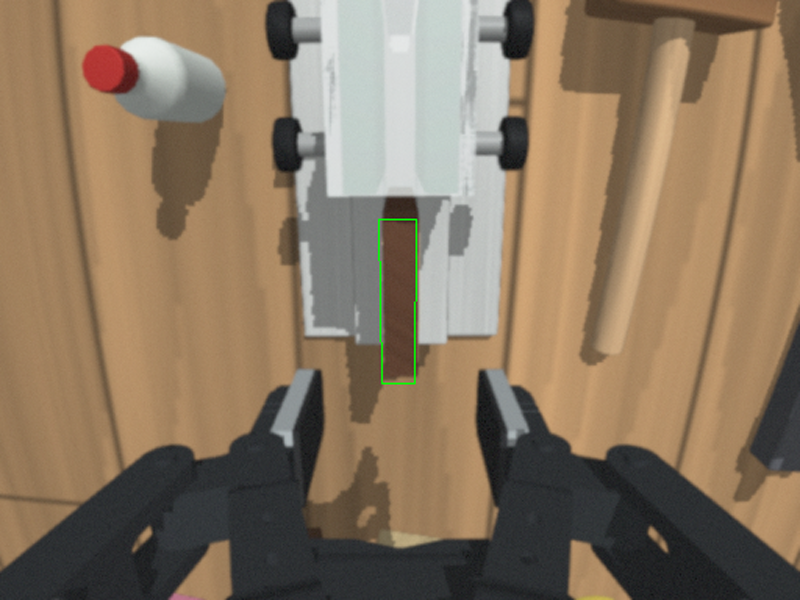

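The projected outline lies on the panel's top to about 1 mm, so I'll descend and grip.

```bash
python3 -m pendant '{"linear":[[0,0.002,-0.0992],[0,0,-0.0992],[0,0,-0.0992],[0,0,-0.0992],[0,0,0],[0,0,0]],"rot":[[0,0,0],[0,0,0],[0,0,0],[0,0,0],[0,0,0],[0,0,0]]}'
python3 -m pendant '{"linear":[[0,0,0],[0,0,0],[0,0,0],[0,0,0],[0,0,0]],"rot":[[0,0,0],[0,0,0],[0,0,0],[0,0,0],[0,0,0]]}' 0 60
```

```text
time: 6.0
tcp_pos: [0.4933, 0.0864, 0.0932]
orientation: [0.699, 0.716, -0.001, -0.001]
ft_force: [-0.1, 0.2, -0.6]
grip_width: 0.0469
grasp_force: 0.0
time: 6.42
tcp_pos: [0.4953, 0.0857, 0.0955]
orientation: [0.699, 0.715, 0.001, 0.001]
ft_force: [-0.7, 1.4, 6.4]
grip_width: 0.0152
grasp_force: 59.3
```

```bash
python3 -m pendant '{"linear":[[0,0,0.05],[0,0,0.11],[0,0,0.115],[0,0,0.115],[0,0,0.115],[0,0,0.112],[0,0,0]],"rot":[[0,0,0],[0,0,0],[0,0,0],[0,0,0],[0,0,0],[0,0,0],[0,0,0]]}'
python3 -m pendant '{"linear":[[0.0126,-0.0955,0],[0.0126,-0.0955,0],[0.0126,-0.0955,0],[0.0126,-0.0955,0],[0.0126,-0.0955,0],[0.0126,-0.0955,0],[0.0126,-0.0955,0],[0.0126,-0.0955,0],[0.0126,-0.0955,0],[0.0126,-0.0955,0],[0.0126,-0.0955,0],[0.0126,-0.0955,0]],"rot":[[0,0,-0.0101],[0,0,-0.0101],[0,0,-0.0101],[0,0,-0.0101],[0,0,-0.0101],[0,0,-0.0101],[0,0,-0.0101],[0,0,-0.0101],[0,0,-0.0101],[0,0,-0.0101],[0,0,-0.0101],[0,0,-0.0101]]}'
python3 -m pendant '{"linear":[[0,0,0],[0,0,0],[0,0,0],[0,0,0],[0,0,0],[0,0,0]],"rot":[[0.0077,0.0463,0],[0.0077,0.0463,0],[0.0077,0.0463,0],[0.0077,0.0463,0],[0,0,0],[0,0,0]]}'
python3 - <<'E'
from h import *
s=state();M=R.from_quat(s['orientation']).as_matrix();p=[0.5093,-.2528,-.1654]
e=np.array(w(p,[[0,0,0],[1,0,0],[0,1,0],[0,0,1]]));A=(e[1:]-e[0]);A[2]=[0,0,1]
print((A@(s['tcp_pos']-[p[0],p[1],0])).round(4));print((A@M).round(3))
a=get_image('wrist')
P=proj('wrist',w(p,np.array([[42,80,93],[42,-80,93],[20,-80,20],[20,80,20],[-18,80,28],[-18,-80,28],[-45,-80,20],[-45,80,20]])/1e3),s)
for q in P.reshape(4,2,2).round().astype(int): cv2.line(a,q[0].tolist(),q[1].tolist(),(0,255,0),1)
cv2.imwrite('pics/v7.png',cv2.resize(a,(800,600),interpolation=cv2.INTER_CUBIC))
E
```

```text
time: 7.0
tcp_pos: [0.4959, 0.0856, 0.2861]
orientation: [0.699, 0.715, 0.004, 0.004]
ft_force: [0.7, -0.3, -2.2]
grip_width: 0.0154
grasp_force: 59.5
time: 8.0
tcp_pos: [0.5395, -0.2597, 0.2792]
orientation: [0.764, 0.645, 0.0, 0.0]
ft_force: [1.1, 0.1, -0.6]
grip_width: 0.0153
grasp_force: 59.5
time: 8.5
tcp_pos: [0.5405, -0.2585, 0.2773]
orientation: [0.755, 0.639, -0.095, -0.112]
ft_force: [0.6, -1.3, -2.4]
grip_width: 0.0153
grasp_force: 59.6
[ 0.0317 -0.0005  0.2773]
[[ 0.002  0.957 -0.291]
 [ 1.    -0.002  0.   ]
 [-0.    -0.291 -0.957]]
```

View pics/v7.png

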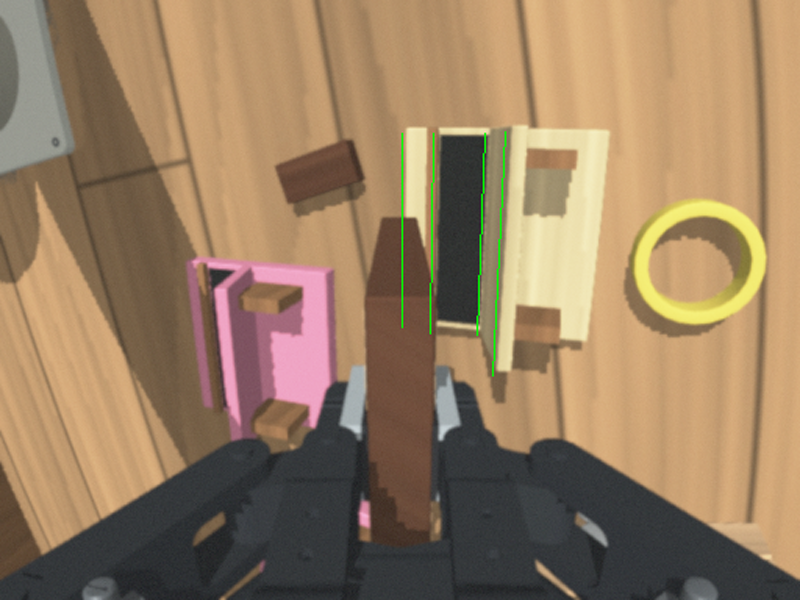

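The overlay matches the plywood easel: lip at x≈435, board foot at ≈487, board top at ≈500 (px). Next I'll lower the panel in front of the board.

```bash
python3 -m pendant '{"linear":[[0,0,-0.11],[0,0,-0.11],[0,0,-0.11],[0,0,-0.11],[0,0,-0.09],[0,0,-0.02],[0,0,0],[0,0,0]],"rot":[[0,0,0],[0,0,0],[0,0,0],[0,0,0],[0,0,0],[0,0,0],[0,0,0],[0,0,0]]}'
python3 -m pendant '{"linear":[[0,0,-0.007],[0,0,-0.007],[0,0,-0.007],[0,0,0],[0,0,0]],"rot":[[0,0,0],[0,0,0],[0,0,0],[0,0,0],[0,0,0]]}'
```

```text
time: 9.22
tcp_pos: [0.5398, -0.2585, 0.116]
orientation: [0.756, 0.638, -0.095, -0.111]
ft_force: [-0.0, -0.1, -0.3]
grip_width: 0.0151
grasp_force: 59.4
time: 9.63
tcp_pos: [0.5397, -0.2583, 0.1076]
orientation: [0.756, 0.638, -0.095, -0.112]
ft_force: [-0.1, 0.6, -1.7]
grip_width: 0.0158
grasp_force: 59.4
```

```bash
for i in 1 2 3; do python3 -m pendant '{"linear":[[0,0,-0.006],[0,0,0],[0,0,0]],"rot":[[0,0,0],[0,0,0],[0,0,0]]}' | grep -E 'tcp|ft'; done
```

```text
tcp_pos: [0.5395, -0.2583, 0.1055]
ft_force: [-0.1, 0.2, -2.4]
tcp_pos: [0.5395, -0.2583, 0.1037]
ft_force: [0.2, 0.2, -2.2]
tcp_pos: [0.5397, -0.2583, 0.1021]
ft_force: [0.4, 0.2, 0.2]
```

```bash
python3 -m pendant '{"linear":[[0,0,-0.004],[0,0,0],[0,0,0]],"rot":[[0,0,0],[0,0,0],[0,0,0]]}' | grep -E 'tcp|ft'; for i in 1 2 3; do python3 -m pendant '{"linear":[[0.006,-0.001,0],[0,0,0],[0,0,0]],"rot":[[0,0,0],[0,0,0],[0,0,0]]}' | grep -E 'tcp|ft'; done
```

```text
tcp_pos: [0.5398, -0.2584, 0.102]
ft_force: [0.2, -0.2, 9.2]
tcp_pos: [0.5407, -0.2586, 0.1019]
ft_force: [-2.5, 1.2, 8.0]
tcp_pos: [0.5422, -0.2588, 0.1019]
ft_force: [-4.3, 1.2, 10.1]
tcp_pos: [0.544, -0.2591, 0.1019]
ft_force: [-3.7, 0.6, 9.0]
```

```bash
for i in 1 2 3; do python3 -m pendant '{"linear":[[0.005,-0.001,0],[0,0,0],[0,0,0]],"rot":[[0,0,0],[0,0,0],[0,0,0]]}' | grep -E 'tcp|ft'; done
```

```text
tcp_pos: [0.5454, -0.2593, 0.1018]
ft_force: [-4.6, 0.9, 10.1]
tcp_pos: [0.5469, -0.2596, 0.1018]
ft_force: [-5.8, 1.7, 9.4]
tcp_pos: [0.5481, -0.2599, 0.1018]
ft_force: [-6.5, 1.2, 10.0]
```

```bash
for i in 1 2; do python3 -m pendant '{"linear":[[0.005,-0.001,0],[0,0,0],[0,0,0]],"rot":[[0,0,0],[0,0,0],[0,0,0]]}' | grep -E 'tcp|ft'; done
python3 - <<'E'
from h import *
b=get_image('scene');cv2.imwrite('pics/scene2.png',b)
cv2.imwrite('pics/v8.png',cv2.resize(b[170:275,180:290],(628,600),interpolation=cv2.INTER_CUBIC))
E
```

```text
tcp_pos: [0.5483, -0.2599, 0.1019]
ft_force: [-12.1, 2.7, 11.4]
tcp_pos: [0.5484, -0.2599, 0.1018]
ft_force: [-17.9, 2.9, 11.8]
```

View pics/v8.png

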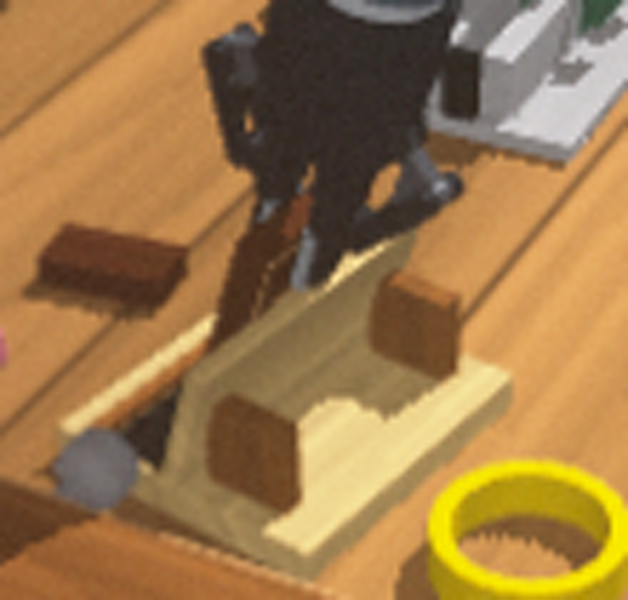

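The panel is on the ledge and against the board, with the fingertip just above the board's top edge at (310,275). I'll ease off the push and then open.

```bash
python3 -m pendant '{"linear":[[-0.005,0.001,0.002],[0,0,0],[0,0,0]],"rot":[[0,0,0],[0,0,0],[0,0,0]]}' - 20
python3 -m pendant '{"linear":[[0,0,0],[0,0,0],[0,0,0],[0,0,0]],"rot":[[0,0,0],[0,0,0],[0,0,0],[0,0,0]]}' 0.4
python3 - <<'E'
from h import *
b=get_image('scene');a=get_image('wrist')
A=cv2.resize(b[170:275,180:290],(400,400),interpolation=cv2.INTER_CUBIC);B=cv2.resize(a,(400,400))
cv2.imwrite('pics/v9.png',np.hstack([A,B]))
E
```

```text
time: 12.93
tcp_pos: [0.5483, -0.2598, 0.1019]
orientation: [0.755, 0.638, -0.097, -0.114]
ft_force: [-10.7, 1.0, 6.4]
grip_width: 0.0155
grasp_force: 60.6
time: 13.27
tcp_pos: [0.5512, -0.2604, 0.1014]
orientation: [0.756, 0.638, -0.095, -0.112]
ft_force: [-0.8, 0.3, -0.2]
grip_width: 0.0341
grasp_force: 0.0
```

View pics/v9.png

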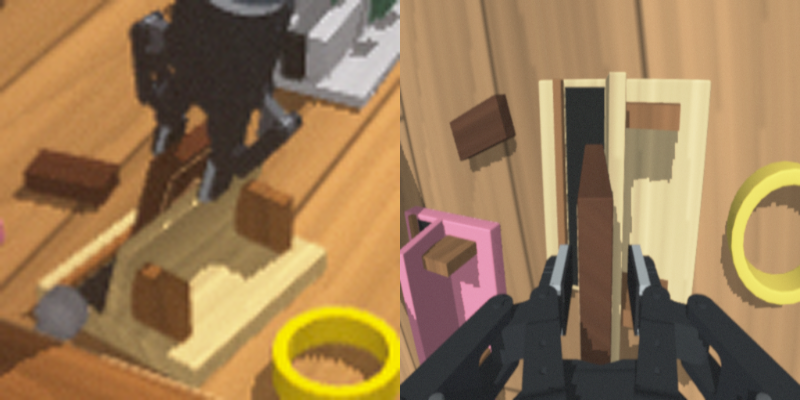

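The panel stands released against the board with both pads clear. I'll withdraw along the tool axis.

```bash
python3 -m pendant '{"linear":[[0.0086,-0.0014,0.0287],[0.0143,-0.0024,0.048],[0.0143,-0.0024,0.048],[0.0143,-0.0024,0.048],[0.0287,-0.005,0.0957],[0.0287,-0.005,0.0957],[0.0287,-0.005,0.0957],[-0.08,0,0.08],[-0.1,0,0.04],[-0.1,0,0],[0,0,0]],"rot":[[0,0,0],[0,0,0],[0,0,0],[0,0,0],[0,0,0],[0,0,0],[0,0,0],[0,0,0],[0,0,0],[0,0,0],[0,0,0]]}'
python3 - <<'E'
from h import *
b=get_image('scene');a=get_image('top')
A=cv2.resize(b[100:275,180:330],(400,467),interpolation=cv2.INTER_CUBIC);B=cv2.resize(a[130:240,120:330],(400,210),interpolation=cv2.INTER_CUBIC)
B=np.vstack([B,np.zeros((257,400,3),np.uint8)])
cv2.imwrite('pics/v10.png',np.hstack([A,B]))
E
```

```text
time: 14.28
tcp_pos: [0.5043, -0.267, 0.2777]
orientation: [0.756, 0.638, -0.095, -0.112]
ft_force: [0.1, -0.4, -0.5]
grip_width: 0.0339
grasp_force: 0.0
```

View pics/v10.png

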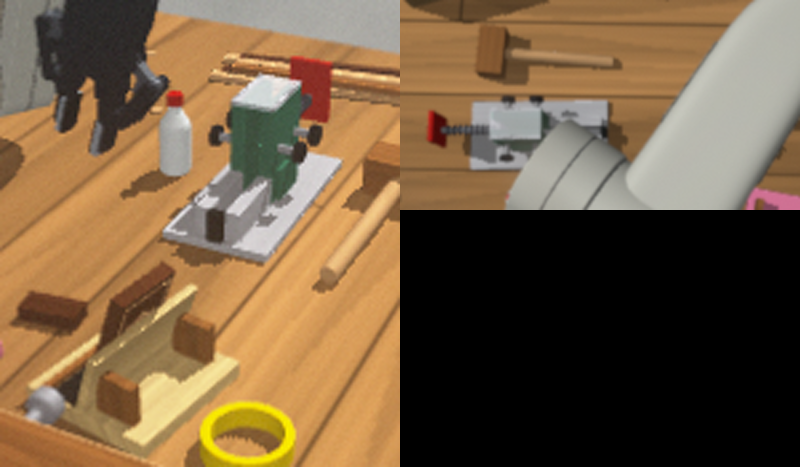

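The panel stands in the easel at (138,310), leaning on the board. The plate is sprung back, the channel is empty, and the other things in view look undisturbed.

```bash
python3 -c "
from plant import hand_in;print(hand_in())"
```

```text
the job is handed in; nothing more can be done
None
```

The job is handed in: I pushed the plate to its stop and it sprang back, and the panel now stands released on the plywood easel's ledge, leaning on the board, at about 14.3 s of the 56 s allowed.

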